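# Lay a clamped disc spindle over in its upender and lock it

## Task

Tip the standing spindle of brown discs over onto its side: push near its top with your fingertips so that it and its cradle swing over slowly, all the way down until the cradle lies on its stop, without a slam and without lifting the spindle out or squeezing it. Then push the red-knobbed lock slide fully home so that the cradle cannot swing back. Fingertip pushes are all it takes: pick nothing up, and leave the things around it where they are.

Things in the scene. Friction and masses are not known exactly. Their poses are not given: they have to be found in the camera images.
- upender: Grey steel base plate of the bench upender, fixed to the bench, 202 x 143 x 10 mm: x = -50 to 152, y = -58 to 85 mm in its own frame. Origin on the bench straight under the standing spindle's axis. Its x axis (level) is the way the cradle tips, z is up, y is level, 90 degrees left of x. In this frame the hinge pin is a line along y at x = 45, z = 30 mm.
- cradle (a joint): Hinge of the blue-grey cast V-shaped cradle under the spindle. 0 = upright, as at the start; grows as it tips along the base's +x; 1.571 rad = lying on its rubber stop. Stiff friction hinge: it stays wherever it is left and never falls by itself. Pushing it over takes 5 to 12 N near the top of the discs, less toward the end. Faster than 1.5 rad/s at any time is a slam.
- cradle_seat (a point): Point on top of the cradle's 78 x 70 mm foot plate, on which the spindle stands, under the spindle's axis. It turns with the cradle: its z axis points along the spindle, from foot to nut. Upright it is at x = 0, z = 22 mm in the base's frame; with the cradle down it is at x = 37, z = 75 mm.
- spindle_foot (a point): Centre of the underside of the spindle's flange; its z axis runs along the spindle toward the nut. Upright the foot is 22 mm above the bench. With the cradle down the spindle's axis is 75 mm and its uppermost line 105 mm above the bench.
- spindle_nut_end (a point): Middle of the free end of the spindle's stud, 127 mm from its foot.
- lock_knob (a point): Middle of the red knob (19 mm diameter, 24 mm tall; middle 74 mm, top 86 mm above the bench) on the lock slide, on the side of the base nearer the robot: at y = 68 mm in the base's frame, x = 70 mm when the slide is right back. The slide's bar, 35.5 to 44.5 mm above the bench, runs in a guide at x = 35 to 65 mm whose top is 50 mm above the bench, so a fingertip fits over the guide, behind the knob.
- lock (a joint): Travel of the lock slide along the base's +x (the same way the cradle tips): 0 = right back (open), 0.024 m = fully home, its bar over the ear at the side of the lying cradle, so that it cannot swing back up. Takes 2 to 3 N, stays where it is left. It starts clear of the ear, within 6 mm of 0; pushed in before the cradle is down, it blocks the cradle.
- bush_tin: Round grey tin of bushes, 74 mm diameter, 54 mm tall, a bystander. Origin at the centre of its underside.
- disc_stack_a: Flat stack of tan mesh discs, 102 mm diameter, 19 mm high, a bystander. Origin at the centre of its underside.
- spray_oil: Tall orange and white spray can, 66 mm diameter, 189 mm tall, a bystander. Origin at the centre of its underside.
- spindle: Loose steel stud with a clamped stack of brown discs, 0.4 kg, not to be pressed with over 40 N; origin and axes as spindle_foot. Along z: flange 58 mm diameter 0 to 8 mm, discs 60 mm diameter to 108 mm, washer 40 mm diameter to 111, nut and stud end to 127. Its back stands in the cradle's V (plates 108 mm long); the open side, where the discs are pushed into the V, faces the base's -x.

How it is judged:
By the outcome, as a careful person would: the job done as asked, in the order asked, and still so for the second after the job is handed in, with the robot touching nothing.
It also fails if it takes over 59 s, if anything falls off the work surface, if the arm or the gripper's body presses on something with over 40 N, if the wrist force passes 120 N, or if a joint passes its speed limit or range.

## Robot

A 6-joint arm with a two-finger parallel gripper is mounted at the origin on a cart in front of the work surface, level with it; the furniture and walls round the work are solid. World frame = base frame: x ahead of the robot, y to its left, z up, the work surface at z = 0. Lengths are in m, angles in rad, forces in N, time in s.
With the tool pointing down it reaches from about 0.325 to 0.9 m from the base axis. Payload 3.5 kg.
Tool frame: the origin (TCP) lies on the centre line of the jaws, within the pads' length; the fingertips stand env.nose_length ahead of it and the grasp point (between the pads) lies 3 mm ahead of it (env.nose_length is the distance from the TCP to the fingertips, in m); x points along the fingers, y is the direction in which the jaws open and shut, and the axes are right-handed (so a half turn about x gives the same grasp; the last joint's range is limited). The gripper opens to 85 mm and grips with 20 to 120 N. Pads are 22 mm wide; open, the fingers measure 114 mm over their backs; the gripper's body (76 mm by 85 mm) begins 54 mm behind the grasp point. The pads swing forward as they close: fully open they stand 13 mm farther back than shut.
Start: joints at [1.077, 0.276, -0.026, 1.268, 0, 1.467], TCP at [0.238, 0.578, 0.217] pointing down, gripper open.
Joint ranges: [-3.12, 3.12], [-0.85, 1.88], [-1.08, 1.24], [-1.95, 2.15], [-1.57, 1.53], [-3.14, 3.14]. Speed limits (rad/s): [2.57, 2.57, 3.14, 3.14, 3.14, 3.14].

## Interface

Orientations are given as a 3x3 rotation matrix whose columns are the frame's x, y, z axes.
In Python, from rig import env gives the robot as it stands.
- The arm moves only by the tool play_rows, never from a script. Its argument "commands" is a list of rows, each a list of 6 numbers: the shift along the tool's x, y, z in units of 0.75 m (1.0 is 0.75 m), then the turn, a rotation vector about the tool's x, y, z in units of pi rad (1.0 is pi rad). In form: [[x, y, z, wx, wy, wz], ...]. A call has exactly 8 rows; each row is the pose to reach, as a shift and turn from the pose measured when the call began, along the tool's axes at that moment, turning the shorter way round; what a row does not reach only later rows make up. A row lasts 1/12 s, in which the tool goes at most 41.7 mm and 7.16 degrees, less where a joint would pass 70% of its speed; a pose out of reach is approached as far as the arm can. A call with a number of a shift or a turn outside -1 to 1 is refused whole. A call with a gripper value outside its range is refused whole. "fingers" is the gripper's target within -1 to 1 (fully open at 1, half-way at 0, shut at -1), set as the call begins (left out, the last holds). The fingers move at their own pace and stop on an object; "grip_force" is the grip in N (left out, the last holds). Time passes only in rows, so rows that repeat a pose let the fingers close, or fill a call up. It gives the time, the measured TCP pose, the force and the opening at its end, in the units of the state.
- env.get_obs(): the state, without advancing time (a new reading comes with each control period).
- env.get_image(name): name is "scene" or "top"; returns the picture (480x640x3 uint8, blue, green, red); there is no depth.
- env.camera_info(name): a dict with "vfov" (degrees; the focal length in pixels is half the picture's height over the tangent of half this angle, whatever the lens; pixels are square), "cx", "cy" (the principal point, pixels), "camera_from_world" (4x4, takes a point from world to camera coordinates). Camera axes: x right, y down, z forward; pixel columns grow to the right and rows downward; lengths in m; the calibration is good to about 2 mm. A picture is of the moment at which its call begins. camera_info takes no time and is no camera call.
- env.sign_off(): hands the job in, once; it reports no verdict.
Trained networks look in the newest picture that a camera, given by its name, has taken for a name from the list of things; names that differ only in an ending like _2 or _b are one class to them, and where a whole thing is asked for, a point or a joint stands for the part that bears it (a point fixed in the world has none). Each returns a list of dicts, best first, with "confidence" (0 to 1); they miss things now and then, are a little off and sometimes report something else, mostly with a low value. They report only what shows in the picture. A call takes as long as a camera call.
- env.search_frame(camera, query): "location" ([x, y, z] in m, in the coordinates of the camera as it stood for that picture, good to about 4 mm: the middle of the surface that is visible of it).
- env.mark_of(camera, query): "location" ([x, y, z] in m, in the coordinates of the camera as it stood for that picture, good to about 4 mm: a listed point, or the origin of a listed thing).
The state is a dict: "t": time; "q": joint angles; "joint_velocities": joint speeds; "joint_efforts": joint torques, N m; "position": TCP position; "tool_rot": TCP orientation; "force": force on the tool from outside, world axes, zero at the start; "wrist_torque": the same for the moment, N m; "opening": finger opening in m.
Only numpy, scipy, OpenCV 4.12 (cv2) and the standard library are available. Lean on these libraries where they do the work, as an engineer would, in place of code of your own. Each camera call takes 0.05 s, during which the arm holds its last target. There are 200 camera calls.

## Working session

There is one attempt and no reset: what is moved stays moved. The work goes in short steps, Python scripts to look and compute and a tool call to move; the robot and the scene stay as the last step left them, time stands still between calls to the robot, and variables do not carry over. Pictures are saved under pics/ and viewed, about 8 in all and at most 12, crops included, and the job is handed in when it is done.

Besides the shell and the picture viewer there is one more tool, called after ">>>" by a JSON object that holds its "fn" and its "kwargs". play_rows: Moves the arm, as the interface text tells. Shifts and turns lie within -1 to 1; 1 stands for 0.75 m of shift or pi rad of turn. Its arguments: {"type":"object","properties":{"commands":{"type":"array"},"fingers":{"type":"number"},"grip_force":{"type":"number"}},"required":["commands"]}

```bash
mkdir -p pics; ls; cat > h.py <<'E'
import numpy as np,cv2
from rig import env
def c2w(cam,p):
    T=np.linalg.inv(np.array(env.camera_info(cam)["camera_from_world"])); return T[:3,:3]@np.array(p)+T[:3,3]
def pix(cam,p):
    i=env.camera_info(cam);T=np.array(i["camera_from_world"]);c=T[:3,:3]@np.array(p)+T[:3,3]
    f=240/np.tan(np.radians(i["vfov"])/2);return np.array([i["cx"]+f*c[0]/c[2],i["cy"]+f*c[1]/c[2]])
E
python3 - <<'E'
from h import *
np.set_printoptions(precision=4,suppress=True)
print(env.nose_length)
o=env.get_obs();print(o["position"],o["tool_rot"],o["force"],o["opening"],o["t"])
ims=[]
for c in("scene","top"):
    im=env.get_image(c);cv2.imwrite(f"pics/{c}0.png",im)
    for q in("upender","cradle_seat","spindle_foot","spindle_nut_end","lock_knob","bush_tin","disc_stack_a","spray_oil"):
        r=env.mark_of(c,q)
        print(c,q,[(c2w(c,x["location"]),round(x["confidence"],2),pix(c,c2w(c,x["location"])).round()) for x in r[:2]])
print(env.get_obs()["t"])
E
```

```text
pics
0.022
[0.2377 0.5772 0.2159] [[-0.0011  0.3809  0.9246]
 [-0.002   0.9246 -0.3809]
 [-1.     -0.0022 -0.0003]] [0.1118 0.0209 0.0447] 0.08579793043231612 0.0
scene upender [(array([ 0.4349, -0.2985,  0.0008]), 0.68, array([310., 310.])), (array([ 0.437 , -0.3025,  0.0198]), 0.35, array([312., 306.]))]
scene cradle_seat [(array([ 0.432 , -0.3015,  0.023 ]), 0.61, array([310., 306.]))]
scene spindle_foot [(array([ 0.4363, -0.2989,  0.017 ]), 0.89, array([310., 306.]))]
scene spindle_nut_end [(array([ 0.4375, -0.3009,  0.1466]), 0.78, array([310., 272.]))]
scene lock_knob [(array([ 0.3529, -0.2458,  0.0727]), 0.52, array([271., 314.]))]
scene bush_tin [(array([ 0.2978, -0.4344, -0.0044]), 0.58, array([343., 384.]))]
scene disc_stack_a [(array([ 0.5982, -0.1198,  0.0011]), 0.91, array([270., 235.]))]
scene spray_oil [(array([ 0.7254, -0.1292,  0.0013]), 0.69, array([295., 201.]))]
top upender []
top cradle_seat [(array([ 0.4392, -0.298 ,  0.0204]), 0.72, array([333., 286.]))]
top spindle_foot [(array([ 0.4377, -0.2995,  0.0201]), 0.62, array([334., 287.]))]
top spindle_nut_end [(array([ 0.4401, -0.2978,  0.1489]), 0.65, array([335., 275.]))]
top lock_knob [(array([ 0.3522, -0.2431,  0.0729]), 0.61, array([299., 333.]))]
top bush_tin [(array([ 0.2912, -0.4336,  0.0042]), 0.83, array([407., 374.])), (array([ 0.4355, -0.2999,  0.0211]), 0.51, array([334., 288.]))]
top disc_stack_a [(array([ 0.6014, -0.1188,  0.0003]), 0.59, array([240., 197.]))]
top spray_oil [(array([ 0.7231, -0.1274, -0.001 ]), 0.65, array([249., 136.]))]
0.9
```

```bash
python3 - <<'E'
import cv2,numpy as np
a=cv2.imread("pics/scene0.png")[170:430,180:440];b=cv2.imread("pics/top0.png")[100:430,190:470]
a=cv2.resize(a,(400,400),interpolation=3);b=cv2.resize(b,(400,471),interpolation=3)
c=np.zeros((471,800,3),np.uint8);c[:400,:400]=a;c[:,400:]=b;cv2.imwrite("pics/c0.png",c)
E
```

```text
(no output)
```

View pics/c0.png

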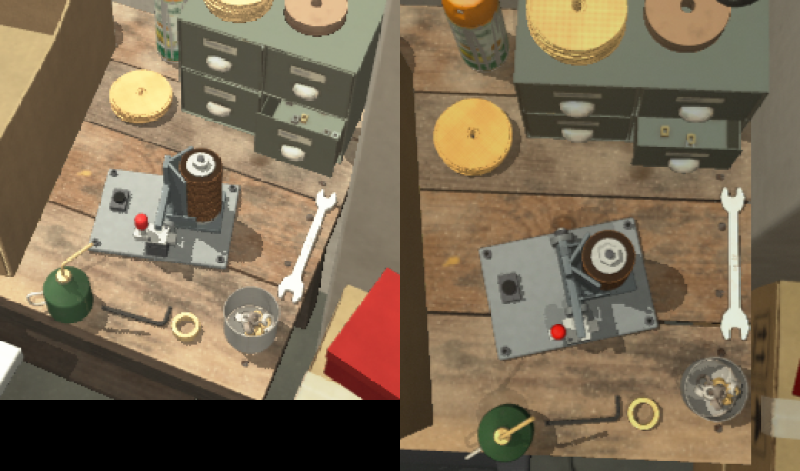

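View pics/top0.png

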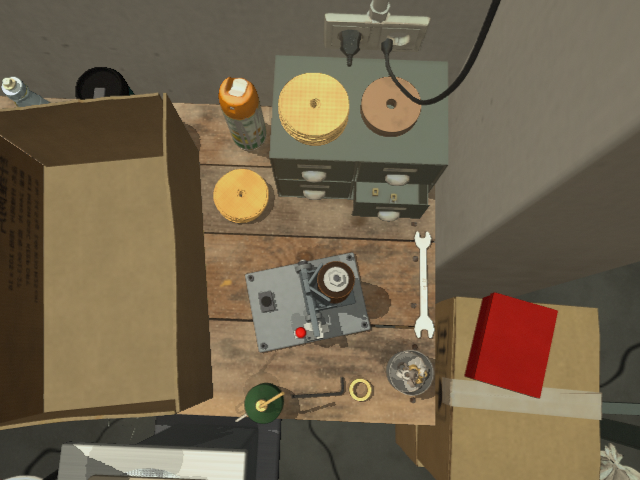

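The crop shows the spindle to the right of the hinge, so the cradle tips image-left, and the red knob is on the robot's side. I'll check the overall scene for obstacles and fit the plate's yaw.

```bash
python3 - <<'E'
from h import *
from scipy.optimize import least_squares
def w(b,p): # base-frame point -> world
    c,s=np.cos(p[2]),np.sin(p[2]);return np.array([p[0]+c*b[0]-s*b[1],p[1]+s*b[0]+c*b[1],b[2]])
# corners in top: (x=152,y=-58),( -50,-58),(-50,85),(152,85)
C=[(.152,-.058,.01),(-.05,-.058,.01),(-.05,.085,.01),(.152,.085,.01)]
P=np.array([(247,272),(359,254),(370,328),(261,350)])
for st in range(1):
    r=least_squares(lambda p:np.concatenate([pix("top",w(b,p))-q for b,q in zip(C,P)]),[.438,-.2995,np.radians(104)])
    p=r.x;print(p[:2],np.degrees(p[2]),r.fun.round(1))
k=np.array([.3525,-.2445])-np.array([.4375,-.2993]);c,s=np.cos(p[2]),np.sin(p[2])
print("knob base",c*k[0]+s*k[1],-s*k[0]+c*k[1])
for X in [(.3,.0,0),(.6,0,0),(.45,-.45,0)]:print(X,pix("top",X).round(),pix("scene",X).round())
E
```

```text
[ 0.43660499 -0.30384849] 102.41270346612681 [ 0.5 -1.  -1.7 -2.1  2.5  2.3 -1.3  0.5]
knob base 0.07178993917788287 0.07123373240843052
(0.3, 0.0, 0) [162. 358.] [165. 313.]
(0.6, 0, 0) [177. 195.] [228. 221.]
(0.45, -0.45, 0) [417. 285.] [374. 328.]
```

View pics/scene0.png

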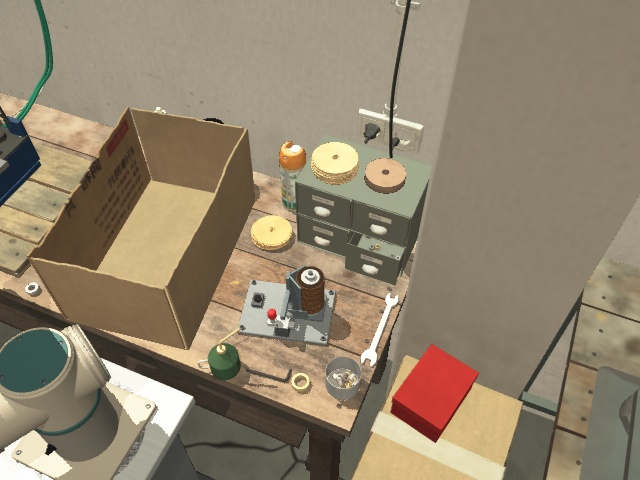

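The box's near side is about 0.3 m tall, so I'll lift over it first and shut the fingers on the way.

>>> {"fn": "play_rows", "kwargs": {"commands": [[-0.05,0,0,0,0,0],[-0.1,0,0,0,0,0],[-0.15,0,0,0,0,0],[-0.2,0,0,0,0,0],[-0.25,0,0,0,0,0],[-0.29,0,0,0,0,0],[-0.31,0,0,0,0,0],[-0.32,0,0,0,0,0]], "fingers": -1, "grip_force": 20}}

```text
t: 1.57
position: [0.2385, 0.5787, 0.4612]
tool_rot: [[0.003, 0.381, 0.925], [0.006, 0.925, -0.381], [-1.0, 0.006, 0.001]]
force: [0.3, 0.1, 0.2]
opening: -0.0006
```

```bash
cat >> h.py <<'E'
from scipy.spatial.transform import Rotation as Ro
PB=np.array([.437,-.3005,np.radians(103.2)])
def b2w(b): 
    c,s=np.cos(PB[2]),np.sin(PB[2]);return np.array([PB[0]+c*b[0]-s*b[1],PB[1]+s*b[0]+c*b[1],b[2]])
c,s=np.cos(PB[2]),np.sin(PB[2])
RT=np.array([[0,s,-c],[0,-c,-s],[-1,0,0]])
def cmd(P,R=RT):
    o=env.get_obs();A=np.array(o["tool_rot"]);p=np.array(o["position"])
    for q in P:
        print((A.T@(np.array(q)-p)/.75).round(4),(Ro.from_matrix(A.T@R).as_rotvec()/np.pi).round(4))
def w2b(p):
    d=np.array(p[:2])-PB[:2];return np.array([c*d[0]+s*d[1],-s*d[0]+c*d[1],p[2]])
def st():
    o=env.get_obs();print("t",round(o["t"],2),"pos",np.round(o["position"],4),"base",w2b(o["position"]).round(4),"F",np.round(o["force"],1),"op",round(o["opening"],4),"q",np.round(o["q"],2))
E
python3 - <<'E'
from h import *
st();print(env.nose_length,np.linalg.det(RT))
cmd([b2w([-.075,0,.45]),b2w([-.075,0,.3])])
E
```

```text
t 1.57 pos [0.2385 0.5787 0.4612] base [ 0.9013 -0.0075  0.4612] F [0.3 0.1 0.2] op -0.0006 q [ 1.08  0.26  0.46  1.76 -0.    1.47]
0.022 1.0
[ 0.0087 -1.0644  0.7494] [ 0.3023 -0.0008 -0.0019]
[ 0.2087 -1.0657  0.7493] [ 0.3023 -0.0008 -0.0019]
```

>>> {"fn": "play_rows", "kwargs": {"commands": [[0,-0.03,0.021,0.012,0,0],[0,-0.07,0.049,0.024,0,0],[0,-0.11,0.077,0.036,0,0],[0,-0.15,0.106,0.048,0,0],[0,-0.19,0.134,0.06,0,0],[0,-0.23,0.162,0.072,0,0],[0,-0.27,0.19,0.084,0,0],[0,-0.31,0.218,0.096,0,0]]}}

```text
t: 2.23
position: [0.3006, 0.2995, 0.4585]
tool_rot: [[0.002, 0.639, 0.769], [0.004, 0.769, -0.639], [-1.0, 0.004, -0.002]]
force: [0.3, 0.1, 1.0]
opening: 0.0001
```

```bash
python3 - <<'E'
from h import *
st()
cmd([b2w([-.075,0,.45]),b2w([-.075,0,.3])])
E
```

```text
t 2.23 pos [0.3006 0.2995 0.4585] base [ 0.6153 -0.0043  0.4585] F [0.3 0.1 1. ] op 0.0001 q [ 0.63 -0.12  0.04  1.73  0.    1.32]
[ 0.0078 -0.5593  0.7311] [ 0.2059 -0.0009 -0.0012]
[ 0.2078 -0.5601  0.7314] [ 0.2059 -0.0009 -0.0012]
```

>>> {"fn": "play_rows", "kwargs": {"commands": [[0,-0.03,0.039,0.012,0,0],[0,-0.06,0.078,0.024,0,0],[0,-0.09,0.118,0.036,0,0],[0,-0.12,0.157,0.048,0,0],[0,-0.15,0.196,0.06,0,0],[0,-0.18,0.235,0.072,0,0],[0,-0.21,0.275,0.084,0,0],[0,-0.24,0.314,0.096,0,0]]}}

```text
t: 2.9
position: [0.3662, 0.0088, 0.4563]
tool_rot: [[0.001, 0.84, 0.543], [0.005, 0.543, -0.84], [-1.0, 0.003, -0.004]]
force: [0.5, 0.7, -0.5]
opening: 0.0
```

```bash
python3 - <<'E'
from h import *
st()
cmd([b2w([-.075,0,.4]),b2w([-.075,0,.3])])
E
```

```text
t 2.9 pos [0.3662 0.0088 0.4563] base [ 0.3173 -0.0017  0.4563] F [ 0.5  0.7 -0.5] op 0.0 q [-0.16 -0.22 -0.05  1.75  0.    0.84]
[ 0.0728 -0.1784  0.4921] [ 0.1093 -0.0013 -0.0007]
[ 0.2062 -0.1788  0.4925] [ 0.1093 -0.0013 -0.0007]
```

>>> {"fn": "play_rows", "kwargs": {"commands": [[0,-0.018,0.048,0.012,0,0],[0,-0.036,0.096,0.024,0,0],[0,-0.054,0.144,0.036,0,0],[0,-0.072,0.192,0.048,0,0],[0.01,-0.09,0.24,0.06,0,0],[0.03,-0.108,0.288,0.072,0,0],[0.05,-0.126,0.336,0.084,0,0],[0.07,-0.144,0.384,0.096,0,0]]}}

```text
t: 3.57
position: [0.4314, -0.2933, 0.4008]
tool_rot: [[-0.0, 0.964, 0.266], [0.006, 0.266, -0.964], [-1.0, 0.001, -0.005]]
force: [1.0, 0.3, -0.2]
opening: -0.0001
```

```bash
python3 - <<'E'
from h import *
st()
cmd([b2w([-.075,0,.4]),b2w([-.075,0,.2])])
E
```

```text
t 3.57 pos [ 0.4314 -0.2933  0.4008] base [0.0083 0.0038 0.4008] F [ 1.   0.3 -0.2] op -0.0001 q [-0.72  0.05  0.09  1.61  0.    0.58]
[0.0004 0.0007 0.1112] [ 0.0125 -0.0017 -0.0003]
[0.2671 0.0003 0.1127] [ 0.0125 -0.0017 -0.0003]
```

>>> {"fn": "play_rows", "kwargs": {"commands": [[0,0,0.04,0.006,0,0],[0,0,0.08,0.0125,-0.0017,0],[0.02,0,0.105,0.0125,-0.0017,0],[0.06,0,0.112,0.0125,-0.0017,0],[0.11,0,0.112,0.0125,-0.0017,0],[0.16,0,0.112,0.0125,-0.0017,0],[0.21,0,0.112,0.0125,-0.0017,0],[0.25,0,0.112,0.0125,-0.0017,0]]}}

```text
t: 4.23
position: [0.452, -0.3716, 0.2083]
tool_rot: [[-0.003, 0.974, 0.228], [0.004, 0.228, -0.974], [-1.0, -0.002, -0.004]]
force: [-0.5, -0.9, -0.8]
opening: -0.0003
```

```bash
python3 - <<'E'
from h import *
st()
im=env.get_image("top")
for q in("spindle_nut_end","spindle_foot","lock_knob"):
  for cm in("top","scene"):
    if cm=="scene" and q=="spindle_nut_end": im2=env.get_image("scene")
    r=env.mark_of(cm,q);print(cm,q,[(w2b(c2w(cm,x["location"])).round(4),round(x["confidence"],2)) for x in r[:1]])
a=cv2.resize(im[230:370,230:400],(400,329),interpolation=3);b=cv2.resize(im2[220:360,220:390],(400,329),interpolation=3)
cv2.imwrite("pics/c1.png",np.hstack([a,b]))
cmd([b2w([-.055,0,.134]),b2w([-.046,0,.134])])
E
```

```text
t 4.23 pos [ 0.452  -0.3716  0.2083] base [-0.0726  0.0016  0.2083] F [-0.5 -0.9 -0.8] op -0.0003 q [-0.8   0.21 -0.13  1.24  0.    0.54]
top spindle_nut_end []
scene spindle_nut_end [(array([-0.0025,  0.0008,  0.149 ]), 0.79)]
top spindle_foot []
scene spindle_foot [(array([ 0.001, -0.   ,  0.019]), 0.72)]
top lock_knob []
scene lock_knob [(array([0.0743, 0.0683, 0.0734]), 0.54)]
[ 0.109  -0.0015 -0.0289] [-0.      0.0014 -0.0012]
[ 0.1089 -0.0015 -0.0409] [-0.      0.0014 -0.0012]
```

View pics/c1.png

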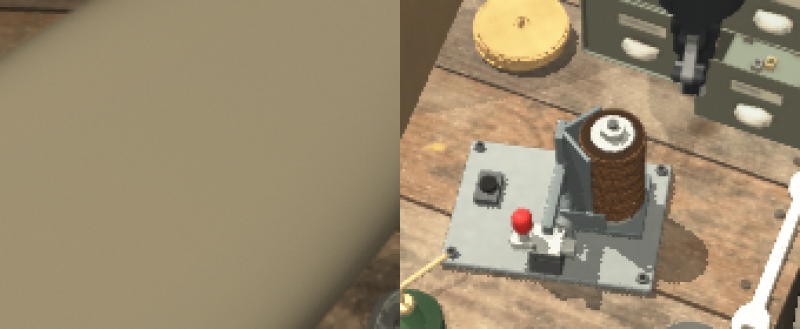

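The scene view shows the closed fingers above and behind the spindle. The top camera is hidden by the arm. Next: descend, then creep forward to contact.

>>> {"fn": "play_rows", "kwargs": {"commands": [[0.025,0,0,0,0,0],[0.05,0,0,0,0,0],[0.075,-0.001,0,0,0,0],[0.095,-0.001,0,0,0,0],[0.1,-0.001,-0.005,0,0.001,0],[0.1,-0.001,-0.012,0,0.001,0],[0.1,-0.001,-0.02,0,0.001,0],[0.1,-0.001,-0.026,0,0.001,0]]}}

```text
t: 5.3
position: [0.4511, -0.3562, 0.1426]
tool_rot: [[0.006, 0.974, 0.229], [-0.002, 0.229, -0.974], [-1.0, 0.005, 0.004]]
force: [0.1, 0.3, 0.3]
opening: 0.0002
```

```bash
python3 - <<'E'
from h import *
st()
E
```

```text
t 5.3 pos [ 0.4511 -0.3562  0.1426] base [-0.0575 -0.001   0.1426] F [0.1 0.3 0.3] op 0.0002 q [-0.78  0.23 -0.24  1.09  0.    0.56]
```

>>> {"fn": "play_rows", "kwargs": {"commands": [[0.008,0,-0.003,0,0,0],[0.009,0,-0.006,0,0,0],[0.009,0,-0.009,0,0,0],[0.009,0,-0.012,0,0,0],[0.009,0,-0.015,0,0,0],[0.009,0,-0.018,0,0,0],[0.009,0,-0.021,0,0,0],[0.009,0,-0.024,0,0,0]]}}

```text
t: 5.97
position: [0.447, -0.3385, 0.1358]
tool_rot: [[0.006, 0.974, 0.229], [-0.002, 0.229, -0.974], [-1.0, 0.005, 0.004]]
force: [0.5, 0.4, -0.1]
opening: -0.0003
```

```bash
python3 - <<'E'
from h import *
st()
E
```

```text
t 5.97 pos [ 0.447  -0.3385  0.1358] base [-0.0393 -0.0011  0.1358] F [ 0.5  0.4 -0.1] op -0.0003 q [-0.76  0.22 -0.28  1.07  0.    0.58]
```

>>> {"fn": "play_rows", "kwargs": {"commands": [[0,0,-0.002,0,0,0],[0,0,-0.004,0,0,0],[0,0,-0.006,0,0,0],[0,0,-0.008,0,0,0],[0,0,-0.01,0,0,0],[0,0,-0.012,0,0,0],[0,0,-0.013,0,0,0],[0,0,-0.013,0,0,0]]}}

```text
t: 6.63
position: [0.4447, -0.3289, 0.1358]
tool_rot: [[0.006, 0.974, 0.229], [-0.002, 0.229, -0.974], [-1.0, 0.005, 0.003]]
force: [0.3, 0.1, -0.4]
opening: 0.0003
```

```bash
python3 - <<'E'
from h import *
st()
E
```

```text
t 6.63 pos [ 0.4447 -0.3289  0.1358] base [-0.0294 -0.0011  0.1358] F [ 0.3  0.1 -0.4] op 0.0003 q [-0.76  0.2  -0.3   1.06  0.    0.59]
```

```bash
python3 - <<'E'
from h import *
im=env.get_image("scene")
for q in("spindle_nut_end","spindle_foot","cradle_seat"):
    r=env.mark_of("scene",q);print(q,[(w2b(c2w("scene",x["location"])).round(4),round(x["confidence"],2)) for x in r[:1]])
st()
p=np.array(env.get_obs()["position"])-[0,0,.022];q=pix("scene",p);print(q)
x,y=int(q[0])-55,int(q[1])-40
a=cv2.resize(im[y:y+110,x:x+110],(600,600),interpolation=3)
cv2.drawMarker(a,tuple(int(v) for v in (q-[x,y])*600/110),(0,255,0));cv2.imwrite("pics/c2.png",a)
E
```

```text
spindle_nut_end [(array([-0.0019, -0.0016,  0.146 ]), 0.69)]
spindle_foot [(array([0.0011, 0.0021, 0.0205]), 0.67)]
cradle_seat [(array([-0.0027,  0.0036,  0.0214]), 0.97)]
t 6.83 pos [ 0.4449 -0.3292  0.1358] base [-0.0297 -0.0011  0.1358] F [-0.5  1.2 -0.2] op 0.0004 q [-0.76  0.2  -0.3   1.06  0.    0.59]
[324.12715535 282.8923699 ]
```

View pics/c2.png

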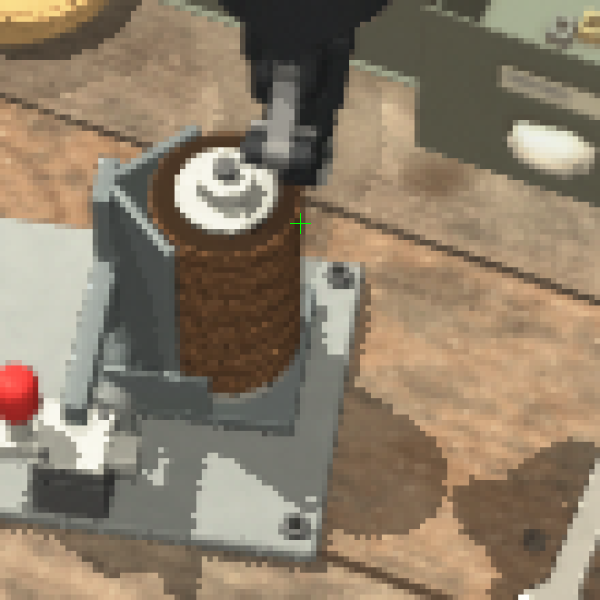

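The visible tip ends about 7 px (~25 mm) above the projected tip, so the fingers seem to be hovering over the disc edge. I'll back off and measure the real tip in the clear.

>>> {"fn": "play_rows", "kwargs": {"commands": [[0,0,0.01,0,0,0],[0,0,0.02,0,0,0],[0,0,0.03,0,0,0],[0,0,0.04,0,0,0],[0,0,0.05,0,0,0],[0,0,0.055,0,0,0],[0,0,0.055,0,0,0],[0,0,0.055,0,0,0]]}}

```text
t: 7.5
position: [0.4542, -0.3695, 0.1358]
tool_rot: [[0.006, 0.974, 0.228], [-0.002, 0.228, -0.974], [-1.0, 0.005, 0.003]]
force: [-0.2, 0.9, 0.0]
opening: -0.0001
```

```bash
python3 - <<'E'
from h import *
im=env.get_image("scene");st();o=env.get_obs()
p=np.array(o["position"]);A=np.array(o["tool_rot"]);q=pix("scene",p);print(q)
x,y=int(q[0])-50,int(q[1])-60
k=7.5;a=cv2.resize(im[y:y+80,x:x+100],(750,600),interpolation=0)
for n,col in((0,(0,0,255)),(.022,(0,255,0))):
  for d in(-.011,.011):
    for e in (-.0145,.0145):
      u=pix("scene",p+A@[n,e,d]);cv2.circle(a,tuple(int(v) for v in (u-[x,y]+.5)*k),4,col,-1)
cv2.imwrite("pics/c3.png",a)
E
```

```text
t 7.55 pos [ 0.4541 -0.3692  0.1358] base [-0.0708 -0.001   0.1358] F [ 0.7 -0.  -0. ] op 0.0004 q [-0.79  0.26 -0.23  1.08  0.    0.55]
[343.52540758 279.73649753]
```

View pics/c3.png

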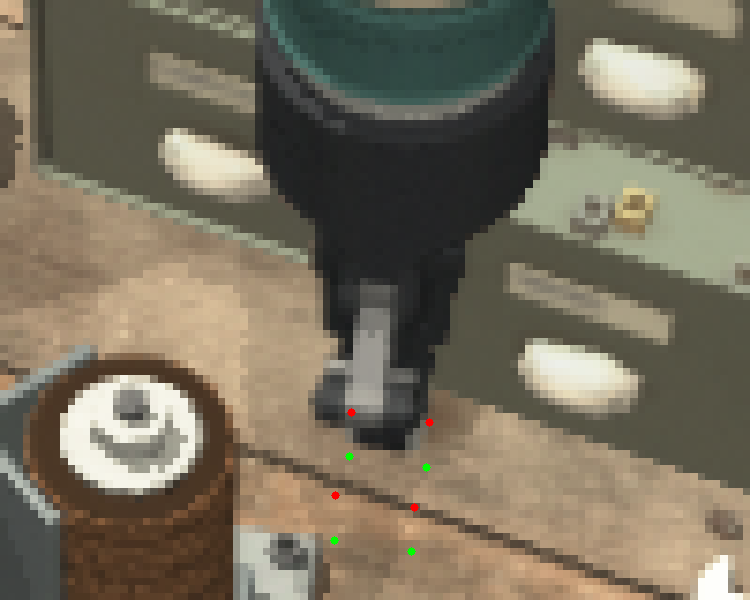

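>>> {"fn": "play_rows", "kwargs": {"commands": [[0.01,0,0,0,0,0],[0.02,0,0,0,0,0],[0.027,0,-0.006,0,0,0],[0.027,0,-0.014,0,0,0],[0.027,0,-0.02,0,0,0],[0.027,0,-0.026,0,0,0],[0.027,0,-0.031,0,0,0],[0.027,0,-0.034,0,0,0]]}}

```text
t: 8.22
position: [0.4484, -0.3438, 0.1159]
tool_rot: [[0.006, 0.973, 0.229], [-0.002, 0.229, -0.973], [-1.0, 0.006, 0.003]]
force: [0.1, -0.0, -0.2]
opening: -0.0001
```

>>> {"fn": "play_rows", "kwargs": {"commands": [[0,0,-0.002,0,0,0],[0,0,-0.004,0,0,0],[0,0,-0.006,0,0,0],[0,0,-0.008,0,0,0],[0,0,-0.009,0,0,0],[0,0,-0.01,0,0,0],[0,0,-0.011,0,0,0],[0,0,-0.012,0,0,0]]}}

```text
t: 8.88
position: [0.4464, -0.3352, 0.1159]
tool_rot: [[0.006, 0.973, 0.229], [-0.002, 0.229, -0.974], [-1.0, 0.006, 0.004]]
force: [-0.1, -0.5, 0.2]
opening: -0.0004
```

```bash
python3 - <<'E'
from h import *
st()
E
```

```text
t 8.88 pos [ 0.4464 -0.3352  0.1159] base [-0.0359 -0.0013  0.1159] F [-0.1 -0.5  0.2] op -0.0004 q [-0.76  0.23 -0.31  1.02  0.    0.58]
```

>>> {"fn": "play_rows", "kwargs": {"commands": [[0,0,-0.002,0,0,0],[0,0,-0.004,0,0,0],[0,0,-0.005,0,0,0],[0,0,-0.006,0,0,0],[0,0,-0.007,0,0,0],[0,0,-0.008,0,0,0],[0,0,-0.009,0,0,0],[0,0,-0.01,0,0,0]]}}

```text
t: 9.55
position: [0.445, -0.3284, 0.1162]
tool_rot: [[0.007, 0.974, 0.229], [-0.004, 0.229, -0.974], [-1.0, 0.006, 0.005]]
force: [0.0, -1.5, 0.4]
opening: -0.0001
```

```bash
python3 - <<'E'
from h import *
im=env.get_image("scene");st();o=env.get_obs()
p=np.array(o["position"]);A=np.array(o["tool_rot"]);q=pix("scene",p);print(q)
x,y=int(q[0])-50,int(q[1])-45
k=7.5;a=cv2.resize(im[y:y+80,x:x+100],(750,600),interpolation=0)
cv2.imwrite("pics/c4.png",a)
r=env.mark_of("scene","spindle_nut_end");print([(w2b(c2w("scene",x["location"])).round(4),round(x["confidence"],2)) for x in r[:1]])
E
```

```text
t 9.6 pos [ 0.445  -0.3283  0.1162] base [-0.0289 -0.0014  0.1162] F [-0.  -1.3 -0.3] op 0.0002 q [-0.75  0.22 -0.32  1.02  0.    0.59]
[323.7971313  282.09111005]
[(array([-0.0014, -0.0008,  0.1478]), 0.94)]
```

View pics/c4.png

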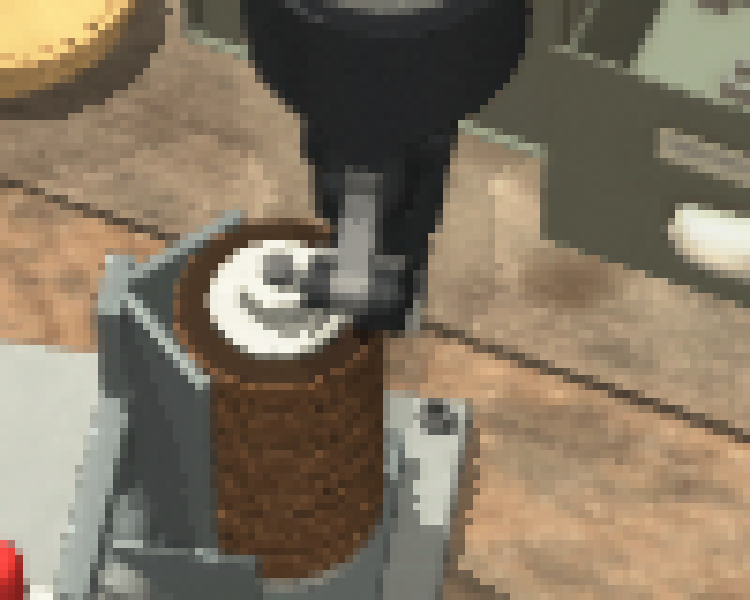

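Contact (1.3 N) comes at the nut: the image and contact agree that the real tip sits about 20 mm above the reported TCP, not 22 mm below it. I'll back off, go 24 mm lower and approach again.

>>> {"fn": "play_rows", "kwargs": {"commands": [[0,0,0.01,0,0,0],[0,0,0.02,0,0,0],[0,0,0.03,0,0,0],[0.004,0,0.04,0,0,0],[0.012,0,0.04,0,0,0],[0.02,0,0.04,0,0,0],[0.028,0,0.04,0,0,0],[0.032,0,0.04,0,0,0]]}}

```text
t: 10.32
position: [0.451, -0.3566, 0.0906]
tool_rot: [[0.005, 0.974, 0.229], [-0.001, 0.229, -0.974], [-1.0, 0.004, 0.002]]
force: [0.0, 0.8, -0.6]
opening: 0.0001
```

>>> {"fn": "play_rows", "kwargs": {"commands": [[0,0,-0.003,0,0,0],[0,0,-0.006,0,0,0],[0,0,-0.009,0,0,0],[0,0,-0.012,0,0,0],[0,0,-0.014,0,0,0],[0,0,-0.016,0,0,0],[0,0,-0.018,0,0,0],[0,0,-0.02,0,0,0]]}}

```text
t: 10.98
position: [0.4477, -0.3419, 0.0907]
tool_rot: [[0.005, 0.973, 0.229], [-0.002, 0.229, -0.973], [-1.0, 0.005, 0.003]]
force: [0.3, 0.4, 0.3]
opening: 0.0
```

```bash
python3 - <<'E'
from h import *
st()
E
```

```text
t 10.98 pos [ 0.4477 -0.3419  0.0907] base [-0.0427 -0.001   0.0907] F [0.3 0.4 0.3] op 0.0 q [-0.77  0.26 -0.33  0.98  0.    0.57]
```

>>> {"fn": "play_rows", "kwargs": {"commands": [[0,0,-0.001,0,0,0],[0,0,-0.002,0,0,0],[0,0,-0.004,0,0,0],[0,0,-0.005,0,0,0],[0,0,-0.006,0,0,0],[0,0,-0.007,0,0,0],[0,0,-0.008,0,0,0],[0,0,-0.009,0,0,0]]}}

```text
t: 11.65
position: [0.4467, -0.3386, 0.0915]
tool_rot: [[0.006, 0.974, 0.228], [-0.008, 0.228, -0.974], [-1.0, 0.004, 0.009]]
force: [-1.8, -9.0, -1.0]
opening: 0.0002
```

```bash
python3 - <<'E'
from h import *
st()
E
```

```text
t 11.65 pos [ 0.4467 -0.3386  0.0915] base [-0.0393 -0.0007  0.0915] F [-1.8 -9.  -1. ] op 0.0002 q [-0.76  0.25 -0.34  0.97 -0.    0.58]
```

Contact with the discs is at 9 N with the tip's face where the frame predicts. Now I'll generate the arc, 2.5° per row (~0.5 rad/s).

```bash
cat >> h.py <<'E'
HZ=.0175;RR=.109
def arc(n=8,step=2.5,lead=1.5,end=42.):
    st();o=env.get_obs();A=np.array(o["tool_rot"]);p=np.array(o["position"]);b=w2b(p)
    a0=np.degrees(np.arctan2(b[2]+HZ-.030,b[0]+.011-.045));r0=np.hypot(b[2]+HZ-.030,b[0]+.011-.045)
    print("a0",a0,"tilt",133.5-a0,"r",r0)
    rv=Ro.from_matrix(A.T@RT).as_rotvec()/np.pi;print("rot",rv.round(4))
    for i in range(1,n+1):
        a=np.radians(max(end,a0-lead-step*i));r=r0+(RR-r0)*i/n
        q=b2w([.045+r*np.cos(a)-.011,-.0007,.030+r*np.sin(a)-HZ])
        print(np.degrees(a).round(1),list((A.T@(q-p)/.75).round(3)))
E
python3 - <<'E'
from h import *
arc()
E
```

```text
t 11.65 pos [ 0.4467 -0.3386  0.0915] base [-0.0393 -0.0007  0.0915] F [-1.8 -9.  -1. ] op 0.0002 q [-0.76  0.25 -0.34  0.97 -0.    0.58]
a0 132.88487735003397 tilt 0.6151226499660254 r 0.10775659499550656
rot [-0.0002  0.003  -0.0011]
128.9 [np.float64(-0.007), np.float64(-0.0), np.float64(-0.007)]
126.4 [np.float64(-0.011), np.float64(-0.0), np.float64(-0.012)]
123.9 [np.float64(-0.015), np.float64(-0.0), np.float64(-0.017)]
121.4 [np.float64(-0.018), np.float64(-0.0), np.float64(-0.022)]
118.9 [np.float64(-0.022), np.float64(-0.0), np.float64(-0.028)]
116.4 [np.float64(-0.025), np.float64(-0.0), np.float64(-0.033)]
113.9 [np.float64(-0.028), np.float64(0.0), np.float64(-0.039)]
111.4 [np.float64(-0.03), np.float64(0.0), np.float64(-0.044)]
```

>>> {"fn": "play_rows", "kwargs": {"commands": [[-0.005,0,-0.006,0,0.003,0],[-0.01,0,-0.011,0,0.003,0],[-0.014,0,-0.017,0,0.003,0],[-0.018,0,-0.022,0,0.003,0],[-0.022,0,-0.028,0,0.003,0],[-0.025,0,-0.033,0,0.003,0],[-0.028,0,-0.039,0,0.003,0],[-0.03,0,-0.044,0,0.003,0]]}}

```text
t: 12.32
position: [0.44, -0.309, 0.1146]
tool_rot: [[0.005, 0.974, 0.227], [-0.005, 0.227, -0.974], [-1.0, 0.004, 0.006]]
force: [1.0, -7.2, -0.7]
opening: -0.0002
```

```bash
python3 - <<'E'
from h import *
env.get_image("scene")
for q in("spindle_nut_end","spindle_foot"):
    r=env.mark_of("scene",q);print(q,[(w2b(c2w("scene",x["location"])).round(4),round(x["confidence"],2)) for x in r[:1]])
arc()
E
```

```text
spindle_nut_end [(array([ 0.0405, -0.0054,  0.1589]), 0.94)]
spindle_foot [(array([ 0.0021, -0.0004,  0.0337]), 0.74)]
t 12.47 pos [ 0.4398 -0.3084  0.1146] base [-0.0084 -0.001   0.1146] F [ 0.2 -5.3 -1. ] op -0.0005 q [-0.73  0.19 -0.36  1.01  0.    0.61]
a0 112.53715658761638 tilt 20.96284341238362 r 0.11057952888001112
rot [-0.0004  0.0016 -0.0012]
108.5 [np.float64(-0.003), np.float64(-0.0), np.float64(-0.01)]
106.0 [np.float64(-0.005), np.float64(-0.0), np.float64(-0.016)]
103.5 [np.float64(-0.007), np.float64(-0.0), np.float64(-0.022)]
101.0 [np.float64(-0.008), np.float64(-0.0), np.float64(-0.028)]
98.5 [np.float64(-0.009), np.float64(-0.0), np.float64(-0.035)]
96.0 [np.float64(-0.009), np.float64(-0.0), np.float64(-0.041)]
93.5 [np.float64(-0.009), np.float64(-0.0), np.float64(-0.047)]
91.0 [np.float64(-0.009), np.float64(-0.0), np.float64(-0.054)]
```

The tilt reads ~18–21° from both the network and the arc, and the force stays low. Continuing.

>>> {"fn": "play_rows", "kwargs": {"commands": [[-0.002,0,-0.008,0,0.0016,0],[-0.005,0,-0.015,0,0.0016,0],[-0.007,0,-0.022,0,0.0016,0],[-0.008,0,-0.028,0,0.0016,0],[-0.009,0,-0.035,0,0.0016,0],[-0.009,0,-0.041,0,0.0016,0],[-0.009,0,-0.047,0,0.0016,0],[-0.009,0,-0.054,0,0.0016,0]]}}

```text
t: 13.13
position: [0.4322, -0.2737, 0.1244]
tool_rot: [[0.006, 0.974, 0.226], [-0.01, 0.226, -0.974], [-1.0, 0.004, 0.011]]
force: [-4.0, -8.4, 11.4]
opening: -0.0002
```

```bash
python3 - <<'E'
from h import *
env.get_image("scene")
for q in("spindle_nut_end","spindle_foot"):
    r=env.mark_of("scene",q);print(q,[(w2b(c2w("scene",x["location"])).round(4),round(x["confidence"],2)) for x in r[:1]])
arc()
E
```

```text
spindle_nut_end [(array([0.0796, 0.0019, 0.1518]), 0.75)]
spindle_foot [(array([ 0.0057, -0.0005,  0.0462]), 0.85)]
t 13.28 pos [ 0.4319 -0.2726  0.1244] base [ 0.0283 -0.0014  0.1244] F [-2.3 -6.1 11.4] op 0.0002 q [-0.69  0.14 -0.4   1.02 -0.    0.65]
a0 92.89937814711254 tilt 40.60062185288746 r 0.1120453269657201
rot [-0.0006  0.0028 -0.0013]
88.9 [np.float64(0.0), np.float64(-0.001), np.float64(-0.01)]
86.4 [np.float64(0.001), np.float64(-0.001), np.float64(-0.017)]
83.9 [np.float64(0.002), np.float64(-0.001), np.float64(-0.023)]
81.4 [np.float64(0.003), np.float64(-0.001), np.float64(-0.03)]
78.9 [np.float64(0.005), np.float64(-0.001), np.float64(-0.036)]
76.4 [np.float64(0.007), np.float64(-0.001), np.float64(-0.042)]
73.9 [np.float64(0.009), np.float64(-0.001), np.float64(-0.048)]
71.4 [np.float64(0.011), np.float64(-0.001), np.float64(-0.054)]
```

>>> {"fn": "play_rows", "kwargs": {"commands": [[0,0,-0.008,0,0.0028,0],[0,0,-0.016,0,0.0028,0],[0,0,-0.023,0,0.0028,0],[0.001,0,-0.03,0,0.0028,0],[0.002,0,-0.036,0,0.0028,0],[0.004,0,-0.042,0,0.0028,0],[0.006,0,-0.048,0,0.0028,0],[0.008,0,-0.054,0,0.0028,0]]}}

```text
t: 13.95
position: [0.4243, -0.2359, 0.122]
tool_rot: [[0.007, 0.974, 0.226], [-0.005, 0.226, -0.974], [-1.0, 0.006, 0.007]]
force: [-4.4, -1.5, 16.9]
opening: -0.0
```

```bash
python3 - <<'E'
from h import *
env.get_image("scene")
for q in("spindle_nut_end","spindle_foot"):
    r=env.mark_of("scene",q);print(q,[(w2b(c2w("scene",x["location"])).round(4),round(x["confidence"],2)) for x in r[:1]])
RR=.112
arc()
E
```

```text
spindle_nut_end [(array([ 0.1207, -0.0019,  0.1351]), 0.65)]
spindle_foot [(array([0.0157, 0.0005, 0.0623]), 0.68)]
t 14.1 pos [ 0.4242 -0.2347  0.1213] base [ 0.067  -0.0025  0.1213] F [-3.5  0.3 14.7] op 0.0002 q [-0.64  0.1  -0.46  1.01  0.    0.7 ]
a0 73.12657985822081 tilt 60.37342014177919 r 0.11374008791127486
rot [-0.0006  0.0014 -0.002 ]
69.1 [np.float64(0.004), np.float64(-0.002), np.float64(-0.01)]
66.6 [np.float64(0.007), np.float64(-0.003), np.float64(-0.016)]
64.1 [np.float64(0.011), np.float64(-0.003), np.float64(-0.021)]
61.6 [np.float64(0.014), np.float64(-0.003), np.float64(-0.027)]
59.1 [np.float64(0.018), np.float64(-0.003), np.float64(-0.032)]
56.6 [np.float64(0.022), np.float64(-0.003), np.float64(-0.037)]
54.1 [np.float64(0.027), np.float64(-0.003), np.float64(-0.042)]
51.6 [np.float64(0.031), np.float64(-0.003), np.float64(-0.046)]
```

>>> {"fn": "play_rows", "kwargs": {"commands": [[0.004,-0.001,-0.007,0,0.0014,0],[0.008,-0.002,-0.013,0,0.0014,0],[0.012,-0.002,-0.019,0,0.0014,0],[0.016,-0.002,-0.025,0,0.0014,0],[0.02,-0.002,-0.03,0,0.0014,0],[0.024,-0.002,-0.035,0,0.0014,0],[0.028,-0.002,-0.039,0,0.0014,0],[0.032,-0.002,-0.043,0,0.0014,0]]}}

```text
t: 14.77
position: [0.4165, -0.2004, 0.1005]
tool_rot: [[0.009, 0.974, 0.228], [0.009, 0.228, -0.974], [-1.0, 0.011, -0.007]]
force: [-5.9, 13.1, 26.8]
opening: -0.0001
```

```bash
python3 - <<'E'
from h import *
env.get_image("scene")
for q in("spindle_nut_end","spindle_foot"):
    r=env.mark_of("scene",q);print(q,[(w2b(c2w("scene",x["location"])).round(4),round(x["confidence"],2)) for x in r[:1]])
RR=.112
arc()
E
```

```text
spindle_nut_end [(array([0.1566, 0.0023, 0.0921]), 0.64)]
spindle_foot [(array([ 0.034 , -0.0014,  0.0708]), 0.63)]
t 14.92 pos [ 0.4165 -0.2014  0.0995] base [ 0.1012 -0.0027  0.0995] F [-0.6  3.5 10.8] op 0.0 q [-0.6   0.08 -0.53  0.96  0.01  0.74]
a0 52.31430550903461 tilt 81.18569449096539 r 0.10990727994636577
rot [-0.0001 -0.0012 -0.0033]
48.3 [np.float64(0.007), np.float64(-0.003), np.float64(-0.008)]
45.8 [np.float64(0.011), np.float64(-0.003), np.float64(-0.012)]
43.3 [np.float64(0.016), np.float64(-0.003), np.float64(-0.017)]
42.0 [np.float64(0.018), np.float64(-0.003), np.float64(-0.019)]
42.0 [np.float64(0.018), np.float64(-0.003), np.float64(-0.019)]
42.0 [np.float64(0.019), np.float64(-0.003), np.float64(-0.019)]
42.0 [np.float64(0.019), np.float64(-0.003), np.float64(-0.018)]
42.0 [np.float64(0.019), np.float64(-0.003), np.float64(-0.018)]
```

>>> {"fn": "play_rows", "kwargs": {"commands": [[0.003,0,-0.003,0,0,0],[0.005,0,-0.005,0,0,0],[0.007,0,-0.007,0,0,0],[0.009,0,-0.009,0,0,0],[0.011,0,-0.011,0,0,0],[0.012,0,-0.012,0,0,0],[0.013,0,-0.013,0,0,0],[0.014,0,-0.013,0,0,0]]}}

```text
t: 15.58
position: [0.4144, -0.19, 0.0904]
tool_rot: [[0.01, 0.973, 0.229], [0.01, 0.229, -0.973], [-1.0, 0.012, -0.008]]
force: [-3.1, 5.3, 17.1]
opening: 0.0001
```

```bash
python3 - <<'E'
from h import *
env.get_image("scene")
for q in("spindle_nut_end","spindle_foot"):
    r=env.mark_of("scene",q);print(q,[(w2b(c2w("scene",x["location"])).round(4),round(x["confidence"],2)) for x in r[:1]])
RR=.112
arc(1)
E
```

```text
spindle_nut_end [(array([ 0.1634, -0.0004,  0.0751]), 0.96)]
spindle_foot [(array([ 0.0381, -0.0003,  0.0714]), 0.84)]
t 15.73 pos [ 0.4144 -0.19    0.0905] base [ 0.1128 -0.0032  0.0905] F [-2.6  5.3 12.4] op 0.0 q [-0.58  0.08 -0.55  0.94  0.01  0.76]
a0 44.71442035739594 tilt 88.78557964260406 r 0.11086025213181035
rot [ 0.0001 -0.0025 -0.0038]
42.0 [np.float64(0.007), np.float64(-0.003), np.float64(-0.003)]
```

>>> {"fn": "play_rows", "kwargs": {"commands": [[0.003,0,-0.001,0,0,0],[0.004,0,-0.001,0,0,0],[0.005,0,-0.001,0,0,0],[0.006,0,-0.001,0,0,0],[0.006,0,-0.001,0,0,0],[0.007,0,-0.001,0,0,0],[0.007,0,-0.001,0,0,0],[0.007,0,-0.001,0,0,0]]}}

```text
t: 16.4
position: [0.4147, -0.1897, 0.09]
tool_rot: [[0.011, 0.973, 0.229], [0.009, 0.229, -0.973], [-1.0, 0.012, -0.006]]
force: [-10.1, 5.0, 33.6]
opening: -0.0
```

```bash
python3 - <<'E'
from h import *
env.get_image("scene")
for q in("spindle_nut_end","spindle_foot"):
    r=env.mark_of("scene",q);print(q,[(w2b(c2w("scene",x["location"])).round(4),round(x["confidence"],2)) for x in r[:1]])
arc(1)
E
```

```text
spindle_nut_end [(array([0.1633, 0.0017, 0.076 ]), 0.7)]
spindle_foot [(array([0.0422, 0.0018, 0.0709]), 0.58)]
t 16.55 pos [ 0.4148 -0.1897  0.09  ] base [ 0.1129 -0.0036  0.09  ] F [-10.7   3.3  32.1] op -0.0001 q [-0.58  0.08 -0.55  0.93  0.01  0.76]
a0 44.49051513296265 tilt 89.00948486703734 r 0.11064451503068781
rot [ 0.0001 -0.002  -0.0039]
42.0 [np.float64(0.006), np.float64(-0.004), np.float64(-0.003)]
```

The force rose to 33 N with no further motion and the axis is at 75 mm: the cradle is on its stop. I'll lift off and look.

>>> {"fn": "play_rows", "kwargs": {"commands": [[-0.006,0,0,0,0,0],[-0.015,0,0,0,0,0],[-0.03,0,0,0,0,0],[-0.06,0,0,0,0,0],[-0.09,0,0,0,0,0],[-0.11,0,0,0,0,0],[-0.13,0,0,0,0,0],[-0.14,0,0,0,0,0]]}}

```text
t: 17.22
position: [0.4143, -0.1908, 0.1967]
tool_rot: [[0.013, 0.973, 0.229], [0.008, 0.229, -0.973], [-1.0, 0.014, -0.005]]
force: [0.4, 0.8, -0.1]
opening: -0.0002
```

```bash
python3 - <<'E'
from h import *
im=env.get_image("scene");st()
for q in("spindle_nut_end","spindle_foot","lock_knob","cradle_seat"):
    r=env.mark_of("scene",q);print(q,[(w2b(c2w("scene",x["location"])).round(4),round(x["confidence"],2)) for x in r[:1]])
cv2.imwrite("pics/c5.png",cv2.resize(im[210:360,200:400],(800,600),interpolation=3))
cmd([b2w([.043,.07,.18]),b2w([.043,.07,.05])])
E
```

```text
t 17.27 pos [ 0.4149 -0.1912  0.1974] base [ 0.1115 -0.0035  0.1974] F [ 0.3 -1.   0.2] op 0.0 q [-0.58 -0.02 -0.41  1.17  0.01  0.76]
spindle_nut_end [(array([0.1619, 0.0004, 0.0758]), 0.62)]
spindle_foot [(array([0.0414, 0.0027, 0.0719]), 0.58)]
lock_knob [(array([0.0715, 0.0683, 0.071 ]), 0.59)]
cradle_seat [(array([0.038 , 0.0034, 0.0774]), 0.85)]
[ 0.0166 -0.0959  0.0935] [ 0.0001 -0.0025 -0.0035]
[ 0.1899 -0.0978  0.0948] [ 0.0001 -0.0025 -0.0035]
```

View pics/c5.png

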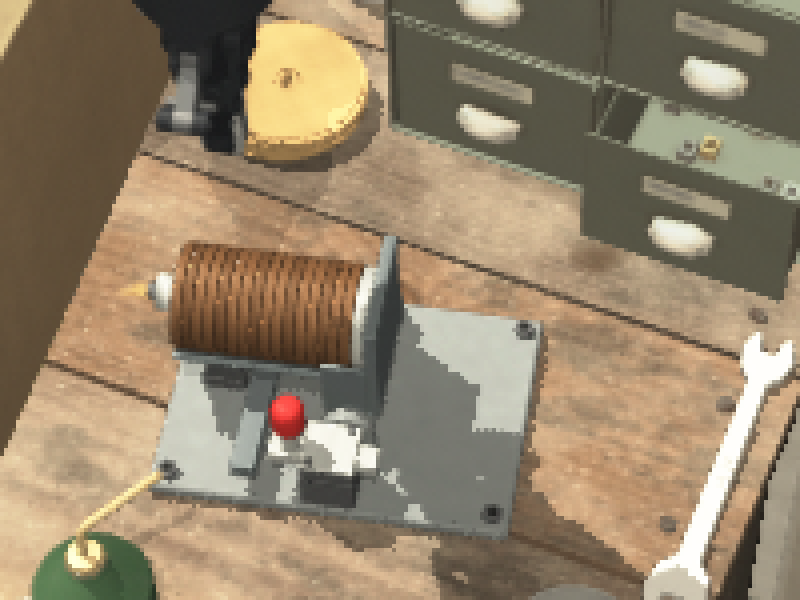

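The spindle lies on the stop with the knob free and fully visible. Now over behind the knob at base (43, 75).

>>> {"fn": "play_rows", "kwargs": {"commands": [[0,-0.02,0.018,0,-0.0025,-0.0035],[0,-0.045,0.04,0,-0.0025,-0.0035],[0,-0.07,0.064,0,-0.0025,-0.0035],[0.005,-0.09,0.085,0,-0.0025,-0.0035],[0.02,-0.1,0.093,0,-0.0025,-0.0035],[0.04,-0.104,0.094,0,-0.0025,-0.0035],[0.06,-0.104,0.094,0,-0.0025,-0.0035],[0.08,-0.104,0.094,0,-0.0025,-0.0035]]}}

```text
t: 18.13
position: [0.3525, -0.2754, 0.1304]
tool_rot: [[-0.002, 0.974, 0.228], [0.002, 0.228, -0.974], [-1.0, -0.001, -0.002]]
force: [-0.9, 0.3, 0.0]
opening: 0.0002
```

```bash
python3 - <<'E'
from h import *
st()
cmd([b2w([.043,.075,.075]),b2w([.043,.075,.048])])
E
```

```text
t 18.13 pos [ 0.3525 -0.2754  0.1304] base [0.0437 0.0765 0.1304] F [-0.9  0.3  0. ] op 0.0002 q [-0.81  0.03 -0.51  1.03  0.    0.53]
[0.0739 0.0021 0.0012] [-0.0003 -0.0007  0.0004]
[0.1099 0.0021 0.0013] [-0.0003 -0.0007  0.0004]
```

>>> {"fn": "play_rows", "kwargs": {"commands": [[0.015,0.002,0,0,0,0],[0.03,0.002,0,0,0,0],[0.045,0.002,0,0,0,0],[0.055,0.002,0,0,0,0],[0.065,0.002,0,0,0,0],[0.074,0.002,0,0,0,0],[0.08,0.002,0,0,0,0],[0.08,0.002,0,0,0,0]]}}

```text
t: 18.8
position: [0.3533, -0.2743, 0.0694]
tool_rot: [[-0.003, 0.974, 0.228], [0.003, 0.228, -0.974], [-1.0, -0.002, -0.004]]
force: [-0.6, -0.3, -0.7]
opening: 0.0
```

```bash
python3 - <<'E'
from h import *
im=env.get_image("scene");st()
cv2.imwrite("pics/c6.png",cv2.resize(im[240:360,200:360],(800,600),interpolation=0))
cmd([b2w([.043,.075,.048])])
E
```

```text
t 18.85 pos [ 0.3537 -0.2747  0.07  ] base [0.0442 0.0752 0.07  ] F [ 0.2 -0.1  0.5] op 0.0004 q [-0.8   0.1  -0.58  0.89  0.    0.54]
[0.0294 0.0003 0.0017] [-0.0003 -0.001   0.0005]
```

View pics/c6.png

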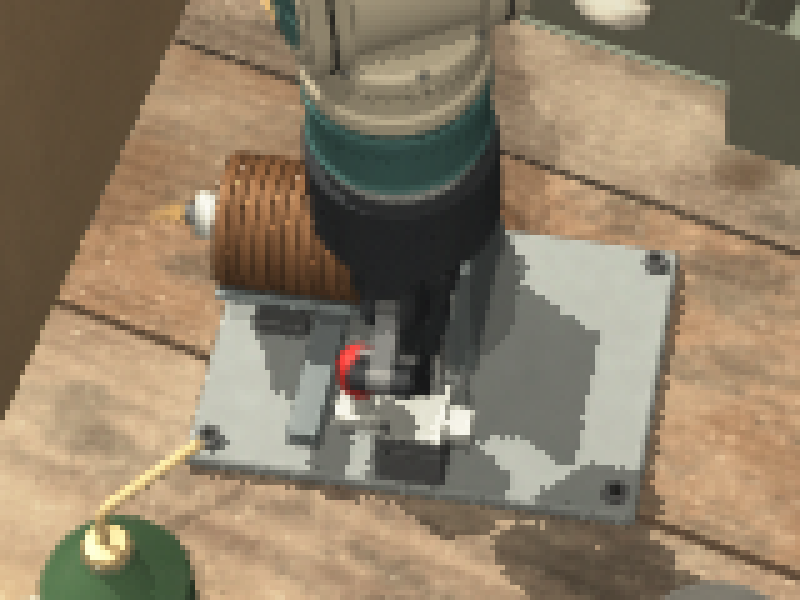

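The fingers sit just behind the knob, slightly overlapping it in the view. I'll step back 7 mm, then go down so that the tip ends ~63 mm up.

>>> {"fn": "play_rows", "kwargs": {"commands": [[0,0,0.006,0,0,0],[0,0,0.011,0,0,0],[0.004,0,0.011,0,0,0],[0.01,0,0.011,0,0,0],[0.016,0,0.011,0,0,0],[0.021,0,0.011,0,0,0],[0.026,0,0.011,0,0,0],[0.029,0,0.011,0,0,0]]}}

```text
t: 19.52
position: [0.3551, -0.2821, 0.0475]
tool_rot: [[-0.003, 0.974, 0.228], [0.003, 0.228, -0.974], [-1.0, -0.002, -0.004]]
force: [-0.0, -0.4, 0.2]
opening: 0.0003
```

>>> {"fn": "play_rows", "kwargs": {"commands": [[0,0,-0.002,0,0,0],[0,0,-0.004,0,0,0],[0,0,-0.006,0,0,0],[0,0,-0.008,0,0,0],[0,0,-0.01,0,0,0],[0,0,-0.012,0,0,0],[0,0,-0.014,0,0,0],[0,0,-0.016,0,0,0]]}}

```text
t: 20.18
position: [0.3523, -0.2703, 0.0476]
tool_rot: [[-0.003, 0.974, 0.228], [0.003, 0.228, -0.974], [-1.0, -0.002, -0.004]]
force: [0.1, 0.3, -0.2]
opening: 0.0001
```

```bash
python3 - <<'E'
from h import *
st()
E
```

```text
t 20.18 pos [ 0.3523 -0.2703  0.0476] base [0.0487 0.0755 0.0476] F [ 0.1  0.3 -0.2] op 0.0001 q [-0.8   0.12 -0.61  0.84  0.    0.54]
```

>>> {"fn": "play_rows", "kwargs": {"commands": [[0,0,-0.003,0,0,0],[0,0,-0.006,0,0,0],[0,0,-0.009,0,0,0],[0,0,-0.012,0,0,0],[0,0,-0.014,0,0,0],[0,0,-0.016,0,0,0],[0,0,-0.018,0,0,0],[0,0,-0.02,0,0,0]]}}

```text
t: 20.85
position: [0.3489, -0.2558, 0.0478]
tool_rot: [[-0.003, 0.974, 0.228], [0.003, 0.228, -0.974], [-1.0, -0.002, -0.004]]
force: [-0.4, -1.5, -0.7]
opening: -0.0
```

```bash
python3 - <<'E'
from h import *
env.get_image("scene");st()
r=env.mark_of("scene","lock_knob");print([(w2b(c2w("scene",x["location"])).round(4),round(x["confidence"],2)) for x in r[:1]])
E
```

```text
t 20.9 pos [ 0.3488 -0.2554  0.0477] base [0.0641 0.0756 0.0477] F [-0.5 -1.7  0.2] op -0.0001 q [-0.78  0.1  -0.63  0.84  0.    0.56]
[]
```

>>> {"fn": "play_rows", "kwargs": {"commands": [[0,0,-0.003,0,0,0],[0,0,-0.005,0,0,0],[0,0,-0.007,0,0,0],[0,0,-0.009,0,0,0],[0,0,-0.011,0,0,0],[0,0,-0.013,0,0,0],[0,0,-0.014,0,0,0],[0,0,-0.015,0,0,0]]}}

```text
t: 21.62
position: [0.3464, -0.2455, 0.0479]
tool_rot: [[-0.003, 0.974, 0.228], [0.001, 0.228, -0.974], [-1.0, -0.003, -0.002]]
force: [-0.9, -6.8, -2.5]
opening: 0.0002
```

```bash
python3 - <<'E'
from h import *
st()
E
```

```text
t 21.62 pos [ 0.3464 -0.2455  0.0479] base [0.0743 0.0756 0.0479] F [-0.9 -6.8 -2.5] op 0.0002 q [-0.77  0.09 -0.65  0.83 -0.    0.57]
```

>>> {"fn": "play_rows", "kwargs": {"commands": [[0,0,-0.003,0,0,0],[0,0,-0.004,0,0,0],[0,0,-0.005,0,0,0],[0,0,-0.006,0,0,0],[0,0,-0.006,0,0,0],[0,0,-0.006,0,0,0],[0,0,-0.006,0,0,0],[0,0,-0.006,0,0,0]]}}

```text
t: 22.28
position: [0.3465, -0.2453, 0.0484]
tool_rot: [[-0.002, 0.974, 0.226], [-0.008, 0.226, -0.974], [-1.0, -0.004, 0.007]]
force: [0.8, -13.2, -6.9]
opening: 0.0004
```

```bash
python3 - <<'E'
from h import *
st()
E
```

```text
t 22.28 pos [ 0.3465 -0.2453  0.0484] base [0.0744 0.0756 0.0484] F [  0.8 -13.2  -6.9] op 0.0004 q [-0.76  0.09 -0.65  0.83 -0.01  0.58]
```

The slide is against a hard end: 13 N with no movement. I'll back off and lift clear.

>>> {"fn": "play_rows", "kwargs": {"commands": [[0,0,0.006,0,0,0],[0,0,0.012,0,0,0],[-0.015,0,0.016,0,0,0],[-0.05,0,0.016,0,0,0],[-0.09,0,0.016,0,0,0],[-0.13,0,0.016,0,0,0],[-0.17,0,0.016,0,0,0],[-0.21,0,0.016,0,0,0]]}}

```text
t: 22.95
position: [0.3491, -0.2543, 0.207]
tool_rot: [[-0.002, 0.974, 0.227], [-0.005, 0.227, -0.974], [-1.0, -0.004, 0.004]]
force: [-0.3, -0.7, -0.1]
opening: -0.0004
```

>>> {"fn": "play_rows", "kwargs": {"commands": [[-0.03,0,0,0,0,0],[-0.07,0,0,0,0,0],[-0.11,0,0,0,0,0],[-0.14,0,0,0,0,0],[-0.16,0,0,0,0,0],[-0.17,0,0,0,0,0],[-0.17,0,0,0,0,0],[-0.17,0,0,0,0,0]]}}

```text
t: 23.62
position: [0.3493, -0.2532, 0.3338]
tool_rot: [[-0.003, 0.974, 0.227], [-0.003, 0.227, -0.974], [-1.0, -0.004, 0.002]]
force: [0.3, -0.6, -1.3]
opening: -0.0001
```

```bash
python3 - <<'E'
from h import *
im=env.get_image("scene");st()
for q in("spindle_nut_end","spindle_foot","lock_knob","cradle_seat","bush_tin","disc_stack_a","spray_oil"):
    r=env.mark_of("scene",q);print(q,[(w2b(c2w("scene",x["location"])).round(4),c2w("scene",x["location"]).round(3),round(x["confidence"],2)) for x in r[:1]])
env.get_image("top");r=env.mark_of("top","lock_knob");print([(w2b(c2w("top",x["location"])).round(4),x["confidence"]) for x in r[:1]])
cv2.imwrite("pics/c7.png",cv2.resize(im[210:360,200:400],(800,600),interpolation=3))
E
```

```text
t 23.67 pos [ 0.3489 -0.253   0.3331] base [0.0664 0.0749 0.3331] F [ 0.9 -0.9  0.3] op -0.0 q [-0.77 -0.11 -0.21  1.47 -0.    0.57]
spindle_nut_end [(array([0.1644, 0.0027, 0.0763]), array([ 0.397, -0.141,  0.076]), 0.84)]
spindle_foot []
lock_knob [(array([0.092 , 0.0685, 0.0703]), array([ 0.349, -0.227,  0.07 ]), 0.54)]
cradle_seat [(array([0.0367, 0.0054, 0.0719]), array([ 0.423, -0.266,  0.072]), 0.79)]
bush_tin [(array([-0.0999,  0.1653, -0.0015]), array([ 0.299, -0.436, -0.001]), 0.68)]
disc_stack_a [(array([ 0.1381, -0.1997, -0.0018]), array([ 0.6  , -0.12 , -0.002]), 0.82)]
spray_oil [(array([ 0.1024, -0.3189,  0.0028]), array([ 0.724, -0.128,  0.003]), 0.68)]
[]
```

View pics/c7.png

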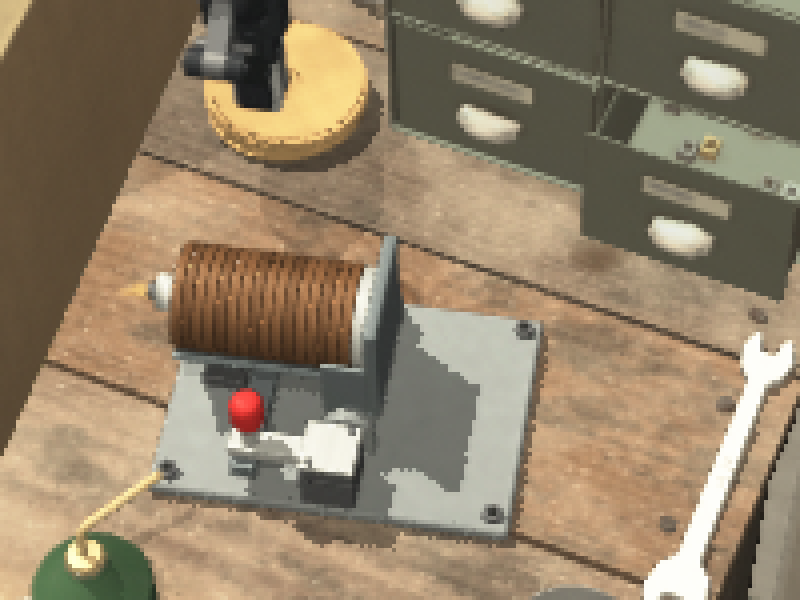

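The knob now stands at x ≈ 92 mm (94 mm is home, detection good to ~4 mm), with the bar over the ear. The spindle is lying and the bystanders haven't moved.

```bash
python3 -c "
from rig import env
print(env.sign_off())"
```

```text
the job is handed in; nothing more can be done
None
```

The spindle is on its side with the cradle on its stop, and the lock slide is pushed home. I handed the job in at about 24 s of the 59 s allowed.

- **Tipping:** I pushed the discs over with the shut fingertips at about 0.5 rad/s along the arc. Force readings ran 5 to 17 N, with one jump to about 30 N near the end. At the stop it rose to about 34 N upward (about 35 N in all, limit 40 N) with under half a millimetre of further travel.
- **Lock:** I pushed the knob until it stopped hard, reading 13 N with no more movement. The tip position there puts the knob at about 94 to 95 mm, and 94 mm is fully home.
- **Final check:** In the last scene picture the spindle axis is at about 76 mm (75 mm expected), the knob at about 92 mm (good to 4 mm) and the bar over the ear. The tin, disc stack and spray can are where they started, to within the measurement error, and the robot is clear of everything.

**What disagreed or failed:**
- **Fingertip height:** The real fingertips turned out to be about 15 to 20 mm above the reported TCP, not `env.nose_length` (22 mm) below it. My first approach therefore passed over the discs, and the second touched the nut lightly at 1.5 N. I re-aimed from the images.
- **Missing second view:** The top camera could not find the knob at the end, so that last check rests on the scene camera and the contact force.

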